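Catch brownie bites from the topping dispenser and close the tub

ROBOT

A 6-joint arm with a two-finger parallel gripper is mounted at the origin on the work surface. World frame = base frame: x ahead of the robot, y to its left, z up, the work surface at z = 0. Lengths are in m, angles in rad, forces in N, time in s.
With the tool pointing down it reaches from about 0.35 to 0.875 m from the base axis. Payload 4.2 kg.
Tool frame: the origin (TCP) lies midway between the tips of the shut fingers; the grasp point (between the pads) lies bot.grasp_offset behind it (bot.grasp_offset is the distance from the TCP to the grasp point, in m); y points along the fingers, x is the direction in which the jaws open and shut, and the axes are right-handed (so a half turn about y gives the same grasp; the last joint's range is limited). The gripper opens to 85 mm and grips with 20 to 120 N. Pads are 22 mm wide; open, the fingers measure 114 mm over their backs; the gripper's body (76 mm by 85 mm) begins 54 mm behind the grasp point. The pads swing forward as they close: fully open they stand 13 mm farther back than shut.
Start: joints at [1.438, 0.385, 0.008, 0, -1.194, -0.259], TCP at [0.239, 0.578, 0.231] pointing down, gripper open.
Joint ranges: [-3.14, 3.14], [-1.21, 2.06], [-1.07, 1.41], [-3.16, 2.05], [-2.99, -0.16], [-3.1, 3.1]. Speed limits (rad/s): [2.79, 2.79, 3.14, 3.14, 3.14, 3.14].

INTERFACE

Orientations are given as a unit quaternion [w, x, y, z].
In Python, from station import status, eyes, bot gives the robot as it stands.
- The arm moves only by the tool apply_moves, never from a script. Its argument "targets" is a list of rows, each a list of 6 numbers: the shift along the tool's x, y, z in units of 50 mm (1.0 is 50 mm), then the turn, a rotation vector about the tool's x, y, z in units of 8 degrees (1.0 is 8 degrees). In form: [[dx, dy, dz, rx, ry, rz], ...]. A call has 1 to 10 rows; each row is the pose to reach, as a shift and turn from the pose commanded when the call began, along the tool's axes at that moment; what a row does not reach only later rows make up. A row lasts 1/10 s, in which the tool goes at most 50 mm and 8.59 degrees, less where a joint would pass 70% of its speed; a pose out of reach is approached as far as the arm can. A call with a gripper value outside its range is refused whole. "hand" is the opening, from 0 (shut) to 1 (fully open), set as the call begins (left out, the last holds). The fingers move at their own pace and stop on an object; "grip_force" is the grip in N (left out, the last holds). Time passes only in rows, so rows that repeat a pose let the fingers close. It gives the time, the measured TCP pose, the force and the opening at its end, in the units of the state.
- status.read_state(): the state, without advancing time (a new reading comes with each control period).
- eyes.capture(name): name is "scene" or "top" or "wrist"; returns (picture, depth): 420x560x3 uint8, red, green, blue; 420x560 float32, m along the optical axis (not along the pixel's ray), 0 where there is no reading.
- eyes.camera_info(name): a dict with "intrinsics" (3x3 intrinsics, pixels), "extrinsics" (4x4, takes a point from camera to world coordinates). Camera axes: x right, y up, looking along -z (the intrinsics and any distortion apply to the point x, -y, -z); pixel columns grow to the right and rows downward; lengths in m; the calibration is good to about 2 mm. A picture is of the moment at which its call begins: read the wrist's pose just before it. camera_info takes no time and is no camera call; for the wrist camera it gives the pose at the moment of the call.
- bot.hand_in(): hands the job in, once; it reports no verdict.
The state is a dict: "time_s": time; "joint_positions": joint angles; "joint_vel": joint speeds; "joint_torque": joint torques, N m; "ee_pos": TCP position; "eef_rot": TCP orientation; "force": force on the tool from outside, world axes, zero at the start; "torque": the same for the moment, N m; "grip_width": opening from 0.0 (shut) to 1.0 (fully open).
Only numpy, scipy, OpenCV 4.12 (cv2) and the standard library are available. Lean on these libraries where they do the work, as an engineer would, in place of code of your own. Each camera call takes 0.05 s, during which the arm holds its last target.

TASK

Take the green tub and hold it up under the topping dispenser's spout so that its rim pushes up the orange gate frame, and catch all four brownie bites in it as they slide off the chute. Then stand the tub upright in the red tray, let go of it, and close it with the lid that matches it in colour, seated fully home and level. Leave the blue tub and lid and the other stock where they are.

Things in the scene. Friction and masses are not known exactly. Their poses are not given: they have to be found in the camera images.
- dispenser: fixed stainless topping dispenser: a column on a 150 x 130 mm foot (local x +50 to +200 mm) carries an open chute, 38 mm wide, sloping down at 43 degrees to its front (local -x, roughly facing the robot), from 340 mm high at local x = +110 mm to the lip. Origin on the table straight below the lip, z up. Free space under the lip for local x below +50 mm
- lip (a point): front lower edge of the chute's floor, where the pieces slide off: 220 mm above the table, midway across the chute; axes as the dispenser's
- gate (a joint): orange gate closing the chute's end, slides straight up: 0 = shut, 0.040 m = fully raised; the bites pass once above about 0.033. 120 g, falls shut by itself. From it hangs a level orange frame, 88 mm (x) by 62 mm (y), bars 8 mm wide, open in the middle, to be pushed up by the rim of a tub held below; the bites fall through it
- frame (a point): centre of the underside of the orange frame, the face that the tub's rim pushes up: 16 mm in front of the lip and 49 mm below it when shut (171 mm above the table), 211 mm above the table when the gate is fully raised; a tub centred under this point catches the pieces
- green_tub: green round open tub, outer diameter 100 mm, height 80 mm, wall 4 mm, inner floor 4 mm up, 140 g; a straight handle, 16 x 16 mm in section, points out along its local -x, 50 to 135 mm from the tub's axis, its middle line 60 mm above the tub's bottom. Origin at the centre of the underside, z up
- green_grip (a point): point to grip on the green tub's handle: on the handle's middle line, 105 mm from the tub's axis (local -105, 0, 60 mm)
- green_lid: green lid matching the green tub: flange 108 mm in diameter, 5 mm thick, over a chamfered plug 86 mm in diameter, 8 mm high; upright knob 24 mm in diameter, 13 to 43 mm above the origin. It lies plug down. Origin at the centre of the plug's underside, z up; seated, it is 72 mm above the tub's underside
- tray: red plastic tray, fixed, 160 x 160 mm, floor 4 mm thick, lip 10 mm high and 5 mm wide all round. Origin at the centre of its underside, axes along its sides
- blue_tub: bystander: a tub of the same make in blue, 80 mm high; origin at the centre of its underside, handle along local -x
- blue_lid: bystander: lid of the same make in blue, belongs to the blue tub; origin at the centre of its underside
- sauce: bystander: red sauce bottle, 60 mm in diameter, 170 mm high, origin at the centre of its underside
- salt: bystander: salt tin, 72 mm in diameter, 110 mm high, origin at the centre of its underside
- cups: bystander: stack of white paper cups, 79 mm in diameter, 127 mm high, origin at the centre of its underside
- bite0: chunky brown brownie bite, 22 x 22 x 20 mm, 20 g, origin at its centre; number 1 of four queued in the chute behind the gate (1 is nearest the gate)
- bite1: chunky brown brownie bite, 22 x 22 x 20 mm, 20 g, origin at its centre; number 2 of four queued in the chute behind the gate (1 is nearest the gate)
- bite2: chunky brown brownie bite, 22 x 22 x 20 mm, 20 g, origin at its centre; number 3 of four queued in the chute behind the gate (1 is nearest the gate)
- bite3: chunky brown brownie bite, 22 x 22 x 20 mm, 20 g, origin at its centre; number 4 of four queued in the chute behind the gate (1 is nearest the gate)
Not all that is in view belongs to the job. What is shaped like the green_tub but brown or yellow is not meant.

How it is judged:
By the outcome, as a careful person would: the job done as asked, in the order asked, and still so for the second after the job is handed in, with the robot touching nothing.
It also fails if it takes over 67 s, if anything falls off the work surface, if the arm or the gripper's body presses on something with over 40 N, if the wrist force passes 120 N, or if a joint passes its speed limit or range.

## Working session

There is one attempt and no reset: what is moved stays moved. The work goes in short steps, Python scripts to look and compute and a tool call to move; the robot and the scene stay as the last step left them, time stands still between calls to the robot, and variables do not carry over. Pictures are saved under pics/ and viewed, and the job is handed in when it is done.

Besides the shell and the picture viewer there is one more tool, called as name([rows], argument=value, ...), one row to a line, values as JSON. apply_moves: Moves the arm, as the interface text tells. Its arguments: {"type":"object","properties":{"targets":{"type":"array","items":{"type":"array","items":{"type":"number"}}},"hand":{"type":"number"},"grip_force":{"type":"number"}},"required":["targets"]}

```bash
ls; mkdir -p pics; python3 - <<'E'
from station import status, eyes, bot
import cv2,numpy as np
print(status.read_state(), bot.grasp_offset)
for n in ("scene","top","wrist"):
    p,d=eyes.capture(n); cv2.imwrite(f"pics/{n}0.png",p[:,:,::-1]); np.savez(f"{n}0.npz",p=p,d=d,**eyes.camera_info(n))
    i=eyes.camera_info(n); print(n,{k:np.round(v,3).tolist() if not isinstance(v,str) else v for k,v in i.items()})
E
```

```text
pics
{'time_s': 0.0, 'joint_positions': array([ 1.43760688e+00,  3.85556730e-01,  6.63995303e-03, -4.87256383e-04,
       -1.19400763e+00, -2.58595161e-01]), 'joint_vel': array([-0.00133253,  0.00087565,  0.0010578 , -0.00016254,  0.00082713,
        0.00281984]), 'joint_torque': array([ 4.79661721e-04, -3.92284191e+01,  1.88396448e+01,  4.18630823e+00,
       -4.65258621e-03, -2.21212211e-06]), 'ee_pos': array([0.23841498, 0.57711317, 0.23022875]), 'eef_rot': array([-0.39244547,  0.39368093, -0.58733469,  0.58825151]), 'force': array([-0.14450449,  0.79343042, -0.7435206 ]), 'torque': array([ 0.03076215, -0.01230009, -0.00896113]), 'grip_width': 1.0024445236536867} 0.0187
scene {'intrinsics': [[447.25, 0.0, 284.766], [0.0, 447.25, 207.632], [0.0, 0.0, 1.0]], 'extrinsics': [[-0.551, -0.537, 0.639, 1.227], [0.834, -0.335, 0.439, 0.519], [-0.021, 0.775, 0.632, 0.908], [0.0, 0.0, 0.0, 1.0]]}
top {'intrinsics': [[458.43, 0.0, 287.009], [0.0, 458.43, 210.382], [0.0, 0.0, 1.0]], 'extrinsics': [[0.001, 0.986, -0.169, 0.272], [-1.0, 0.001, 0.002, 0.009], [0.002, 0.169, 0.986, 1.465], [0.0, 0.0, 0.0, 1.0]]}
wrist {'intrinsics': [[346.402, 0.0, 278.114], [0.0, 346.402, 210.871], [0.0, 0.0, 1.0]], 'extrinsics': [[-0.381, 0.888, 0.258, 0.304], [-0.925, -0.367, -0.104, 0.551], [0.003, -0.279, 0.96, 0.372], [0.0, 0.0, 0.0, 1.0]]}
```

View pics/scene0.png

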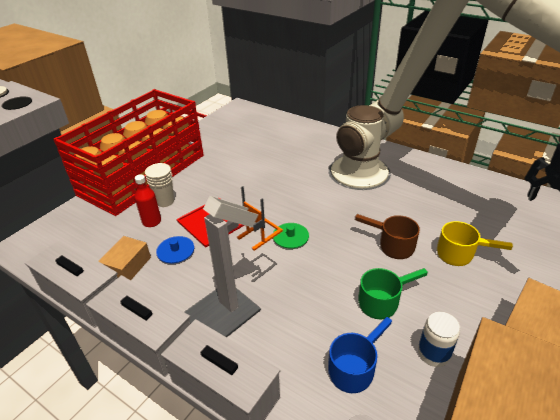

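View pics/top0.png

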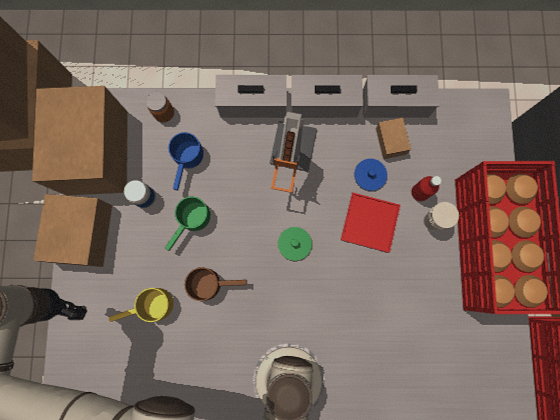

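View pics/wrist0.png

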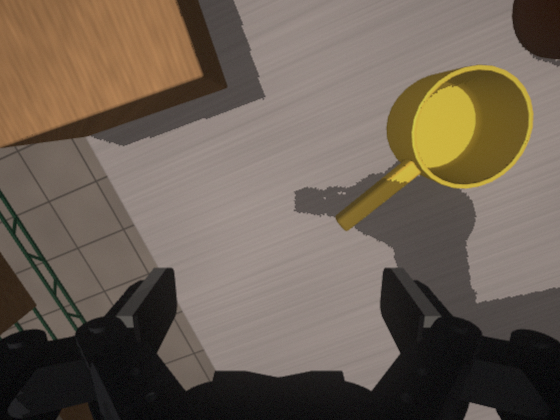

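The scene view shows the green tub at (380,292) and the dispenser at (230,270). In the top view the green tub is at (192,213) with its handle tip at (168,247), the orange frame at (285,178), the green lid at (295,243) and the tray at (371,222). Next I'll measure them from depth and colour.

```bash
cat > h.py <<'E'
import numpy as np,cv2
def pts(f):
    z=np.load(f); p,d,K,E=z['p'],z['d'].astype(float),z['intrinsics'],z['extrinsics']
    v,u=np.mgrid[0:420,0:560]
    X=np.stack([(u-K[0,2])/K[0,0]*d,-(v-K[1,2])/K[1,1]*d,-d],-1)
    W=X@E[:3,:3].T+E[:3,3]; W[d==0]=np.nan
    return p,W,cv2.cvtColor(p,cv2.COLOR_RGB2HSV),K,E
def ray(u,v,K,E,z):
    u=np.asarray(u,float);v=np.asarray(v,float)
    D=np.stack([(u-K[0,2])/K[0,0],-(v-K[1,2])/K[1,1],-np.ones_like(u)],-1)@E[:3,:3].T
    return E[:3,3]+D*((z-E[2,3])/D[...,2])[...,None]
def circ(P):
    A=np.c_[2*P[:,:2],np.ones(len(P))]; s=np.linalg.lstsq(A,(P[:,:2]**2).sum(1),rcond=None)[0]
    return s[:2],np.sqrt(s[2]+s[:2]@s[:2])
def hue(H,a,b,s=110,v=40): return (H[...,0]>=a)&(H[...,0]<=b)&(H[...,1]>s)&(H[...,2]>v)
E
python3 - <<'E'
from h import *
for n in("top","scene"):
    p,W,H,K,E=pts(n+"0.npz"); Z=W[...,2]; X=W[...,0];Y=W[...,1]
    print(n,'table z',np.nanmedian(Z[(X>.3)&(X<.8)&(abs(Y)<.3)]))
    g=hue(H,45,80)&(X>.2)&(X<1)&(abs(Y)<.6)
    for lab,m in(("tubside",g&(Y>.12)),("lid",g&(Y<.12)&(Y>-.2))):
        q=W[m]; print(lab,m.sum(),np.round(np.nanmin(q,0),3),np.round(np.nanmax(q,0),3))
    q=W[g&(Y>.12)]; r=q[q[:,2]>.0735]; c,R=circ(r); print('rim',len(r),c,R)
    c2=c
    hp=q[(np.hypot(*(q[:,:2]-c2).T)>.06)]; 
    hp=hp[hp[:,2]>.062]; print('handle n',len(hp), hp.mean(0),'z',np.median(hp[:,2]),'tip r',np.hypot(*(hp[:,:2]-c2).T).max(),'yaw of handle dir',np.degrees(np.arctan2(*(hp.mean(0)[:2]-c2)[::-1])))
    q=W[g&(Y<.12)]; f=q[(q[:,2]>.006)&(q[:,2]<.02)]; print('lid flange',len(f),circ_ if 0 else f.mean(0)); k=q[q[:,2]>.035]; print('knob',len(k),k.mean(0) if len(k) else'', np.median(k[:,2]))
    o=hue(H,8,18,180,120)&(Z>.14)&(X>.4)&(abs(Y)<.3)
    q=W[o]; print('orange',len(q),np.round(np.nanmin(q,0),3),np.round(np.nanmax(q,0),3))
    f=q[abs(q[:,2]-.175)<.012]; print(len(f), cv2.minAreaRect(f[:,:2].astype(np.float32)), np.median(f[:,2]))
    r=(hue(H,0,6,150,80)|hue(H,174,180,150,80))&(X>.35)&(Y<-.08)&(Y>-.4)&(Z<.03)
    l,lab,st,_=cv2.connectedComponentsWithStats(r.astype(np.uint8)); i=1+st[1:,4].argmax(); q=W[lab==i]
    print('tray',len(q),cv2.minAreaRect(q[:,:2].astype(np.float32)))
E
```

```text
top table z 0.00043447773007065926
tubside 946 [ 0.393  0.25  -0.006] [0.553 0.375 0.091]
lid 844 [ 0.366 -0.07   0.002] [0.469 0.031 0.049]
rim 128 [0.50162815 0.30169305] 0.04829622440415879
handle n 101 [0.42230331 0.35409952 0.0674845 ] z 0.06731580575720031 tip r 0.12964581024684796 yaw of handle dir 146.54899325656058
lid flange 773 [ 0.41581351 -0.01770139  0.01241886]
knob 44 [ 0.415453   -0.01888699  0.0424114 ] 0.042696908989342974
orange 51 [ 0.553 -0.015  0.172] [0.617 0.05  0.269]
41 ((0.5822508335113525, 0.017263716086745262), (0.05724653601646423, 0.056131403893232346), 76.42461395263672) 0.17681906820567006
tray 2415 ((0.4855755865573883, -0.2617678642272949), (0.1583309918642044, 0.1603011041879654), 75.08741760253906)
scene table z 0.0010240705001882122
tubside 1974 [ 0.234  0.252 -0.004] [0.56  0.541 0.405]
lid 667 [ 0.362 -0.072 -0.002] [0.474 0.035 0.046]
rim 282 [0.47211175 0.34506146] 0.07642261361021409
handle n 389 [0.51112713 0.3008147  0.07347904] z 0.07225456707254896 tip r 0.3083301807240999 yaw of handle dir -48.59518071298891
lid flange 589 [ 0.42235218 -0.01117772  0.01291323]
knob 46 [ 0.42093627 -0.01747928  0.04164688] 0.04207969288047192
orange 311 [ 0.551 -0.025  0.17 ] [0.652 0.052 0.267]
205 ((0.6008502244949341, 0.014572154730558395), (0.06162550300359726, 0.09340016543865204), 76.72882843017578) 0.17660516491008205
tray 663 ((0.5175127983093262, -0.2710423171520233), (0.1652010828256607, 0.10194020718336105), 74.89675903320312)
```

```bash
python3 - <<'E'
from h import *
for n,(r0,r1,c0,c1) in(("top",(100,220,240,340)),("scene",(190,260,200,300))):
    p,W,H,K,E=pts(n+"0.npz")
    im=cv2.resize(p[r0:r1,c0:c1,::-1],None,fx=5,fy=5,interpolation=cv2.INTER_NEAREST)
    cv2.imwrite(f"pics/{n}_zoom.png",im); print(im.shape)
p,W,H,K,E=pts("scene0.npz"); Z=W[...,2]
o=hue(H,5,20,150,90)&(abs(Z-.175)<.012)&(W[...,0]>.5)&(W[...,0]<.7)&(abs(W[...,1])<.1)
q=W[o]; b=cv2.minAreaRect(q[:,:2].astype(np.float32)); print(len(q),b,cv2.boxPoints(b))
p,W,H,K,E=pts("top0.npz"); Z=W[...,2]
# chute points & foot
m=(W[...,0]>.5)&(W[...,0]<.85)&(abs(W[...,1])<.12)&(Z>.2); q=W[m]; print('chute',len(q),cv2.minAreaRect(q[:,:2].astype(np.float32)),q.min(0),q.max(0))
for z0,z1 in((.2,.24),(.24,.27),(.27,.3),(.3,.33),(.33,.36)):
    s=q[(q[:,2]>z0)&(q[:,2]<z1)]; print(z0,len(s),s.mean(0) if len(s) else '')
E
```

```text
(600, 500, 3)
(350, 500, 3)
248 ((0.6010920405387878, 0.013703163713216782), (0.06330855190753937, 0.09462139755487442), 78.54642486572266) [[ 0.5484378  -0.00792608]
 [ 0.64117485 -0.02671542]
 [ 0.6537463   0.0353324 ]
 [ 0.5610092   0.05412174]]
chute 982 ((0.6697951555252075, -0.0007805861532688141), (0.06831521540880203, 0.12313193827867508), 78.7269515991211) [ 0.60314346 -0.0364162   0.20022041] [0.73101436 0.04434145 0.3467891 ]
0.2 94 [0.63374476 0.00239627 0.22662814]
0.24 276 [0.63152716 0.0060568  0.25724086]
0.27 339 [ 0.67263469 -0.00265314  0.28737776]
0.3 192 [ 0.69493448 -0.00507224  0.31149369]
0.33 81 [ 0.7091884  -0.01001994  0.33767661]
```

View pics/top_zoom.png

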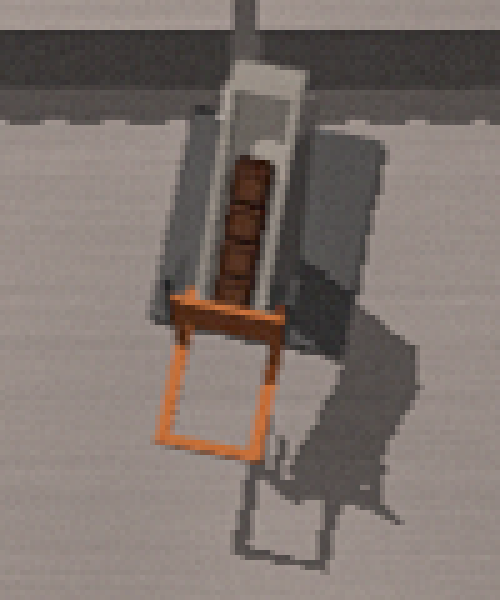

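View pics/scene_zoom.png

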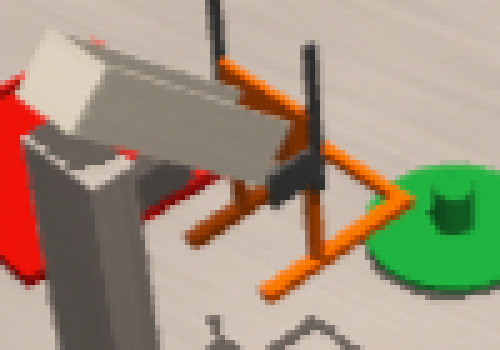

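```bash
python3 - <<'E'
from h import *
p,W,H,K,E=pts("top0.npz")
z=.177
def R(u,v,z=z): return ray(u,v,K,E,z)[:2]
a=R(240+155/5-.5,100+443/5-.5);b=R(240+263/5-.5,100+462/5-.5); print(a,b,np.linalg.norm(a-b)); e=(b-a)/np.linalg.norm(b-a)
y=-e; x=np.array([y[1],-y[0]]); print('yaw',np.degrees(np.arctan2(x[1],x[0])),'centre',(a+b)/2+.044*x)
# foot top corner pts
fa=R(240+383/5,100+140/5,.004);fb=R(240+342/5,100+358/5,.004);fc=R(240+150/5,100+320/5,.004)
print('foot',fa,fb,fc,np.linalg.norm(fa-fb),np.linalg.norm(fb-fc),np.degrees(np.arctan2(*(fa-fb)[::-1])),np.degrees(np.arctan2(*(fc-fb)[::-1])), 'frame from foot', (fb+fc)/2-x*.066)
p,W,H,K,E=pts("scene0.npz")
for u,v in((238,237.2),(253.2,249),(281.8,230)): print('scene',R(u,v))
# rim ellipse of green tub via colour contours in both views
from math import *
for n in("top","scene"):
    p,W,H,K,E=pts(n+"0.npz"); Z=W[...,2]
    g=hue(H,45,80)
    cx=(192,213) if n=="top" else (380,292)
    l,lab,_,_=cv2.connectedComponentsWithStats(g.astype(np.uint8)); i=lab[cx[1],cx[0]]; m=(lab==i)
    c=max(cv2.findContours(m.astype(np.uint8),0,1)[0],key=cv2.contourArea)[:,0]
    P=ray(c[:,0],c[:,1],K,E,.08)[:,:2]; P0=np.array([.5016,.3017])
    # use outline facing away from cam axis (rim edges), not handle
    far=P-E[:2,3]; 
    r=np.hypot(*(P-P0).T); s=(r<.056)&(r>.044); print(n,s.sum())
    for _ in range(4):
        cc,RR=circ(P[s]); r=np.hypot(*(P-cc).T); s=abs(r-.05)<.003
    print(cc,RR,s.sum())
    hp=ray(c[:,0],c[:,1],K,E,.068)[:,:2]; rr=np.hypot(*(hp-cc).T); t=hp[rr>.065]; rect=cv2.minAreaRect(t.astype(np.float32)); print('handle',rect,t.mean(0),np.degrees(np.arctan2(*(np.array(rect[0])-cc)[::-1])),rr.max())
E
```

```text
[0.55861216 0.05379968] [ 0.54752524 -0.0082745 ] 0.06305650258935531
yaw -10.126681359651585 centre [0.59638324 0.01502628]
foot [ 0.802447   -0.09254939] [ 0.65261181 -0.06411355] [0.67819993 0.06206539] 0.15250960857200938 0.12874733295842472 -10.745844053686175 78.53631503802168 frame from foot [0.60043406 0.01058038]
scene [ 0.64171383 -0.02100266]
scene [0.65459195 0.03396445]
scene [0.56443286 0.0537569 ]
top 71
[0.50234821 0.29887374] 0.04960491187746597 61
handle ((0.4209885597229004, 0.3547779619693756), (0.013997802510857582, 0.06581989675760269), 57.0889778137207) [0.41958735 0.35560566] 145.50608011663752 0.1315951721026668
scene 49
[0.50845242 0.3020378 ] 0.049380368208433646 62
handle ((0.5029215812683105, 0.34788140654563904), (0.07692152261734009, 0.21431738138198853), 63.73478317260742) [0.50604979 0.34031521] 96.87924365067984 0.13269125261498324
```

```bash
cat > g.py <<'E'
import sys,numpy as np
from scipy.spatial.transform import Rotation as R
from station import status
def pose():
    s=status.read_state(); q=s['eef_rot']; return s,np.array(s['ee_pos']),R.from_quat([q[1],q[2],q[3],q[0]])
def go(x,y,z,yaw,flip=None):
    """TCP target, yaw(deg)=jaw axis x_tool direction; tool y down"""
    s,p,r=pose()
    best=None
    for f in ((0,180) if flip is None else (flip,)):
        a=np.radians(yaw+f); X=np.array([np.cos(a),np.sin(a),0]);Y=np.array([0,0,-1.]);T=R.from_matrix(np.c_[X,Y,np.cross(X,Y)])
        rv=(r.inv()*T).as_rotvec()
        if best is None or np.linalg.norm(rv)<np.linalg.norm(best): best=rv
    d=r.inv().apply(np.array([x,y,z])-p)
    print('t',round(s['time_s'],2),'pos',np.round(p,4),'joints',np.round(s['joint_positions'],2),'grip',round(s['grip_width'],3),'F',np.round(s['force'],1))
    print('toolX',np.round(r.as_matrix()[:,0],3),'jaw yaw',round(np.degrees(np.arctan2(*r.as_matrix()[1::-1,0])),1),'down err',np.round(r.as_matrix()[:,1],4))
    print('row',np.round(d/.05,3).tolist()+np.round(np.degrees(best)/8,3).tolist())
if __name__=="__main__": go(*map(float,sys.argv[1:]))
E
python3 g.py .416 .359 .20 56; python3 g.py .416 .359 .20 56 180;python3 g.py .416 .359 .20 56 0
```

```text
t 0.15 pos [0.2385 0.5772 0.2305] joints [ 1.44  0.39  0.01 -0.   -1.19 -0.26] grip 1.005 F [-0.8 -0.3  0.1]
toolX [-0.382 -0.924  0.002] jaw yaw -112.5 down err [-6.0e-04 -1.6e-03 -1.0e+00]
row [2.676, 0.614, 4.949, -0.002, 1.443, 0.012]
t 0.15 pos [0.2385 0.5772 0.2305] joints [ 1.44  0.39  0.01 -0.   -1.19 -0.26] grip 1.005 F [-0.8 -0.3  0.1]
toolX [-0.382 -0.924  0.002] jaw yaw -112.5 down err [-6.0e-04 -1.6e-03 -1.0e+00]
row [2.676, 0.614, 4.949, -0.002, 1.443, 0.012]
t 0.15 pos [0.2385 0.5772 0.2305] joints [ 1.44  0.39  0.01 -0.   -1.19 -0.26] grip 1.005 F [-0.8 -0.3  0.1]
toolX [-0.382 -0.924  0.002] jaw yaw -112.5 down err [-6.0e-04 -1.6e-03 -1.0e+00]
row [2.676, 0.614, 4.949, 0.018, -21.057, 0.003]
```

apply_moves([
  [0.6,0.1,1.0,0,0.3,0],
  [1.2,0.2,2.0,0,0.7,0],
  [1.8,0.4,3.0,0,1.0,0],
  [2.3,0.5,4.0,0,1.3,0],
  [2.68,0.6,4.95,0,1.44,0],
  [2.68,0.6,4.95,0,1.44,0],
  [2.68,0.6,4.95,0,1.44,0],
  [2.68,0.6,4.95,0,1.44,0],
], hand=1)

```text
time_s: 0.95
ee_pos: [0.4166, 0.3586, 0.201]
eef_rot: [-0.331, 0.332, -0.625, 0.625]
force: [-0.4, 0.3, 0.9]
grip_width: 1.007
```

```bash
cat > cap.py <<'E'
import sys,cv2,numpy as np
from station import eyes
n,t=sys.argv[1:3]
i=eyes.camera_info(n); p,d=eyes.capture(n); cv2.imwrite(f"pics/{t}.png",p[:,:,::-1]); np.savez(f"{t}.npz",p=p,d=d,**i)
E
python3 g.py .416 .359 .2 56; python3 cap.py wrist w1; python3 - <<'E'
from h import *
p,W,H,K,E=pts("w1.npz"); g=hue(H,45,80); q=W[g]; print(g.sum(),np.nanmin(q,0),np.nanmax(q,0))
r=q[(q[:,2]>.076)&(q[:,2]<.09)]; c,R=circ(r); print('rim',len(r),c,R)
h=q[(np.hypot(*(q[:,:2]-c).T)>.062)&(q[:,2]>.06)]; print(len(h),h.mean(0),cv2.minAreaRect(h[:,:2].astype(np.float32)))
E
```

```text
t 0.95 pos [0.4166 0.3586 0.201 ] joints [ 1.01  0.28 -0.22 -0.   -1.07 -0.03] grip 1.007 F [-0.4  0.3  0.9]
toolX [-0.56  -0.828  0.001] jaw yaw -124.1 down err [-4.e-04 -4.e-04 -1.e+00]
row [-0.001, 0.021, -0.014, 0.001, -0.009, 0.004]
16680 [ 0.39267883  0.25112282 -0.00211746] [0.56813031 0.37872964 0.08123384]
rim 1873 [0.50677238 0.30023846] 0.047296537179453556
1250 [0.42993088 0.35056892 0.06681507] ((0.4250549077987671, 0.353860080242157), (0.014450621791183949, 0.07158534228801727), 57.0517463684082)
```

View pics/w1.png

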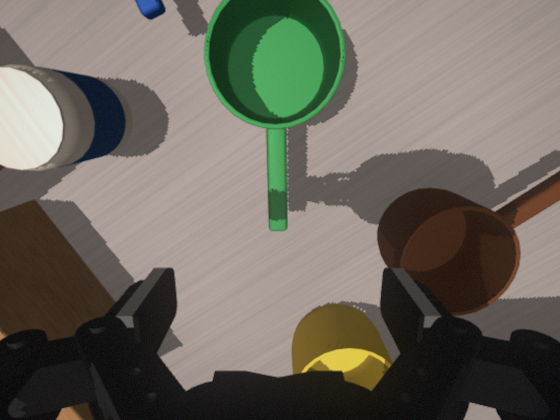

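Wrist view: the handle runs along column 278, rows 130–230, and is centred between the open fingers. The tub axis is about (0.507, 0.300) and the handle direction about 147°.

```bash
python3 g.py .419 .357 .041 57
```

```text
t 1.0 pos [0.4162 0.3593 0.2012] joints [ 1.01  0.28 -0.22 -0.   -1.07 -0.03] grip 1.001 F [0.4 0.3 0.2]
toolX [-0.559 -0.829  0.   ] jaw yaw -124.0 down err [-1.e-04 -0.e+00 -1.e+00]
row [0.007, 3.204, 0.073, 0.001, -0.124, 0.001]
```

apply_moves([
  [0,0.6,0.07,0,-0.12,0],
  [0,1.2,0.07,0,-0.12,0],
  [0,1.8,0.07,0,-0.12,0],
  [0,2.3,0.07,0,-0.12,0],
  [0,2.8,0.07,0,-0.12,0],
  [0,3.1,0.07,0,-0.12,0],
  [0,3.2,0.07,0,-0.12,0],
  [0,3.2,0.07,0,-0.12,0],
])

```text
time_s: 1.8
ee_pos: [0.4185, 0.358, 0.0409]
eef_rot: [-0.338, 0.338, -0.621, 0.621]
force: [1.2, -0.1, 0.1]
grip_width: 1.004
```

apply_moves([
  [0,0,0,0,0,0],
  [0,0,0,0,0,0],
  [0,0,0,0,0,0],
  [0,0,0,0,0,0],
  [0,0,0,0,0,0],
  [0,0,0,0,0,0],
  [0,0,0,0,0,0],
  [0,0,0,0,0,0],
], hand=0, grip_force=80)

```text
time_s: 2.6
ee_pos: [0.4192, 0.3575, 0.0417]
eef_rot: [0.338, -0.337, 0.621, -0.621]
force: [-1.8, -0.5, 4.8]
grip_width: 0.173
```

apply_moves([
  [0,-0.1,0,0,0,0],
  [0,-0.3,0,0,0,0],
  [0,-0.6,0,0,0,0],
  [0,-0.9,0,0,0,0],
  [0,-1.2,0,0,0,0],
  [0,-1.5,0,0,0,0],
  [0,-1.6,0,0,0,0],
  [0,-1.6,0,0,0,0],
])

```text
time_s: 3.4
ee_pos: [0.4193, 0.3575, 0.1221]
eef_rot: [0.338, -0.337, 0.622, -0.621]
force: [0.0, 0.1, -2.3]
grip_width: 0.173
```

```bash
cat > tub.py <<'E'
import sys
from h import *
from g import pose
t=sys.argv[1]; p,W,H,K,E=pts(t+".npz"); g=hue(H,45,80)
s,pp,r=pose(); q=W[g]; q=q[~np.isnan(q[:,0])]
q=q[(np.hypot(*(q[:,:2]-pp[:2]).T)<.18)&(q[:,2]>.03)&(q[:,2]<pp[2]+.08)]
top=np.percentile(q[:,2],99); print('n',len(q),'tcp',np.round(pp,4),'top',top)
rim=q[q[:,2]>top-.006]; c,R=circ(rim)
for _ in range(5):
    rr=np.hypot(*(rim[:,:2]-c).T); k=abs(rr-R)<.004; c,R=circ(rim[k])
rk=rim[k]; A=np.c_[rk[:,:2]-c,np.ones(len(rk))]; sl=np.linalg.lstsq(A,rk[:,2],rcond=None)[0]
print('rim c',np.round(c,4),'R',round(R,4),'n',k.sum(),'plane slopes deg',np.degrees(sl[:2]),'z',sl[2])
z=r.as_matrix()[:,0]; d=c-pp[:2]; print('tcp->axis',np.round(d,4),np.hypot(*d),'handle dir',np.degrees(np.arctan2(-d[1],-d[0])))
E
python3 cap.py wrist w2; python3 tub.py w2;python3 cap.py top t2; python3 tub.py t2;python3 g.py .419 .357 .121 57
```

```text
n 51964 tcp [0.4189 0.3571 0.1212] top 0.15963499197382314
rim c [0.5065 0.3007] R 0.0467 n 7946 plane slopes deg [-0.97971988  0.65785869] z 0.1575617230183428
tcp->axis [ 0.0876 -0.0564] 0.1042025743714529 handle dir 147.2114279498728
n 1002 tcp [0.4187 0.3568 0.1207] top 0.1617416561202006
rim c [0.5046 0.2992] R 0.0475 n 102 plane slopes deg [0.14338005 0.2369821 ] z 0.1589997209371812
tcp->axis [ 0.0859 -0.0577] 0.10350816507178323 handle dir 146.13313936014075
t 3.5 pos [0.4187 0.3568 0.1207] joints [ 1.    0.37 -0.33 -0.   -0.88 -0.01] grip 0.169 F [-0.  -0.3 -1.9]
toolX [-0.545 -0.838  0.001] jaw yaw -123.0 down err [-1.e-03 -8.e-04 -1.e+00]
row [-0.006, -0.006, 0.004, 0.003, -0.004, 0.009]
```

View pics/w2.png

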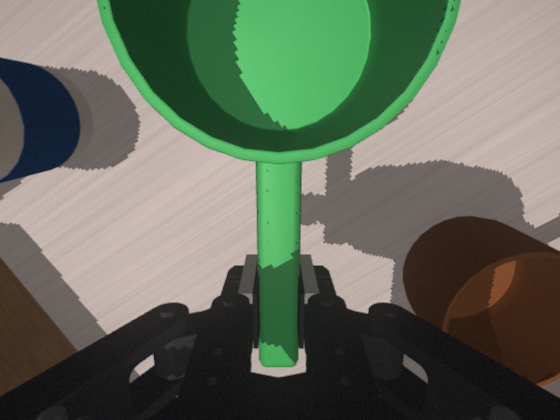

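```bash
python3 g.py .4975 .0335 .107 79
```

```text
t 3.5 pos [0.4187 0.3568 0.1207] joints [ 1.    0.37 -0.33 -0.   -0.88 -0.01] grip 0.169 F [-0.  -0.3 -1.9]
toolX [-0.545 -0.838  0.001] jaw yaw -123.0 down err [-1.e-03 -8.e-04 -1.e+00]
row [4.562, 0.278, 4.847, 0.005, -2.754, 0.008]
```

apply_moves([
  [0.1,0.2,0.1,0,-0.1,0],
  [0.4,0.28,0.4,0,-0.3,0],
  [0.8,0.28,0.8,0,-0.5,0],
  [1.3,0.28,1.4,0,-0.8,0],
  [1.8,0.28,1.9,0,-1.1,0],
  [2.3,0.28,2.4,0,-1.4,0],
  [2.8,0.28,3.0,0,-1.7,0],
  [3.3,0.28,3.5,0,-2.0,0],
  [3.7,0.28,3.9,0,-2.2,0],
  [4.0,0.28,4.3,0,-2.5,0],
])

```text
time_s: 4.5
ee_pos: [0.489, 0.0699, 0.1057]
eef_rot: [0.439, -0.442, 0.554, -0.553]
force: [0.9, -1.1, -1.6]
grip_width: 0.174
```

```bash
python3 g.py .4975 .0335 .107 79; python3 cap.py wrist w3; python3 tub.py w3
```

```text
t 4.5 pos [0.489  0.0699 0.1057] joints [ 0.47  0.3  -0.48 -0.   -0.8   0.87] grip 0.174 F [ 0.9 -1.1 -1.6]
toolX [-0.224 -0.974  0.002] jaw yaw -103.0 down err [-0.0036 -0.0014 -1.    ]
row [0.672, -0.025, 0.329, 0.023, -0.246, 0.015]
n 42788 tcp [0.4899 0.0681 0.1057] top 0.1432738162529532
rim c [0.5906 0.0465] R 0.0467 n 6677 plane slopes deg [-1.29361206  0.12182651] z 0.14100087562183958
tcp->axis [ 0.1007 -0.0215] 0.10300851736362371 handle dir 167.93504328867613
```

View pics/w3.png

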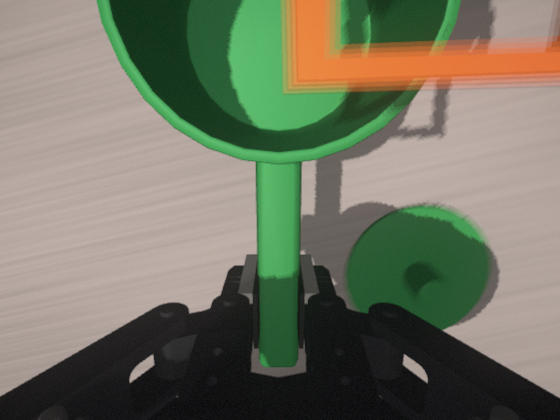

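Wrist view: the tub is held with its rim below the orange frame. The frame's near-left corner is at about (288,90), so I still need to shift to the right.

apply_moves([
  [0.2,0,0.1,0,-0.1,0],
  [0.4,0,0.2,0,-0.2,0],
  [0.6,0,0.3,0,-0.25,0],
  [0.67,0,0.33,0,-0.25,0],
  [0.67,0,0.33,0,-0.25,0],
  [0.67,0,0.33,0,-0.25,0],
  [0.67,0,0.33,0,-0.25,0],
])

```text
time_s: 5.25
ee_pos: [0.4988, 0.0365, 0.1071]
eef_rot: [0.45, -0.45, 0.546, -0.545]
force: [-0.6, 0.5, -1.3]
grip_width: 0.174
```

```bash
python3 g.py .4975 .0335 .107 79; python3 cap.py wrist w4; python3 tub.py w4; python3 cap.py scene s4; python3 - <<'E'
from h import *
p,W,H,K,E=pts("w4.npz"); o=hue(H,5,20,150,90)&(W[...,2]>.15); q=W[o]; print(len(q),np.percentile(q[:,2],[5,50,95]))
f=q[(q[:,2]>.165)&(q[:,2]<.185)]; b=cv2.minAreaRect(f[:,:2].astype(np.float32)); print(b,cv2.boxPoints(b))
E
```

```text
t 5.25 pos [0.4988 0.0365 0.1071] joints [ 0.4   0.31 -0.46 -0.   -0.8   0.98] grip 0.174 F [-0.6  0.5 -1.3]
toolX [-0.19  -0.982  0.   ] jaw yaw -101.0 down err [-4.e-04 -1.e-04 -1.e+00]
row [0.063, 0.002, -0.014, 0.002, 0.003, 0.001]
n 39825 tcp [0.4989 0.0365 0.1072] top 0.14445301255882825
rim c [0.6014 0.0167] R 0.0467 n 2944 plane slopes deg [-1.36407422  0.5545681 ] z 0.14231419742413892
tcp->axis [ 0.1025 -0.0198] 0.10442706796229417 handle dir 169.07124061593203
21971 [0.17404401 0.17601722 0.17710599]
((0.5717030763626099, 0.01888478547334671), (0.06318927556276321, 0.034455880522727966), 78.72119903564453) [[ 0.54862845 -0.00873017]
 [ 0.5824189  -0.01546917]
 [ 0.5947777   0.04649974]
 [ 0.56098723  0.05323873]]
```

View pics/w4.png

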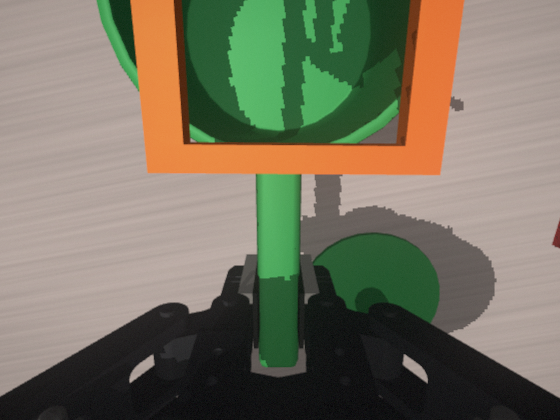

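View pics/s4.png

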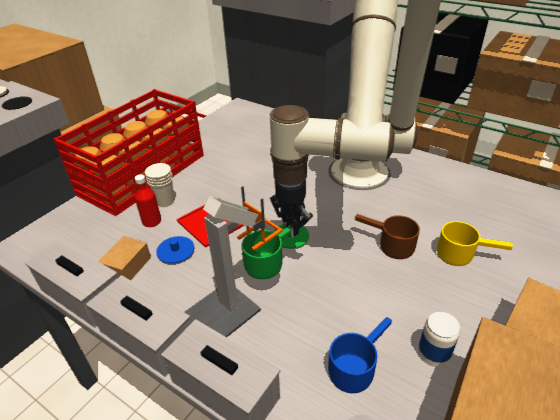

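Wrist view: the frame's front bar spans (148–441, 160) and is nearly centred over the tub. The scene view shows the tub under the chute. I'll trim by about 3 mm and lift.

```bash
python3 g.py .4965 .0338 .168 78.8
```

```text
t 5.35 pos [0.4989 0.0365 0.1073] joints [ 0.4   0.31 -0.46 -0.   -0.8   0.98] grip 0.169 F [-0.5 -0.  -1.8]
toolX [-0.19  -0.982  0.   ] jaw yaw -101.0 down err [-1.e-04  0.e+00 -1.e+00]
row [0.062, -1.215, -0.037, 0.001, 0.028, 0.0]
```

apply_moves([
  [0.06,-0.1,-0.04,0,0,0],
  [0.06,-0.25,-0.04,0,0,0],
  [0.06,-0.4,-0.04,0,0,0],
  [0.06,-0.5,-0.04,0,0,0],
  [0.06,-0.6,-0.04,0,0,0],
  [0.06,-0.7,-0.04,0,0,0],
  [0.06,-0.8,-0.04,0,0,0],
  [0.06,-0.8,-0.04,0,0,0],
])

```text
time_s: 6.15
ee_pos: [0.4966, 0.0336, 0.148]
eef_rot: [-0.45, 0.45, -0.546, 0.546]
force: [1.2, -0.0, -2.1]
grip_width: 0.176
```

```bash
python3 g.py .4965 .0338 .168 78.8; python3 cap.py wrist w5; cat > fr.py <<'E'
import sys
from h import *
p,W,H,K,E=pts(sys.argv[1]+".npz"); o=hue(H,5,20,150,90)&(W[...,2]>.15); q=W[o]; print(len(q),np.percentile(q[:,2],[5,50,95]))
f=q; b=cv2.minAreaRect(f[:,:2].astype(np.float32)); print(b)
A=np.c_[f[:,:2]-f[:,:2].mean(0),np.ones(len(f))]; print(np.linalg.lstsq(A,f[:,2],rcond=None)[0])
E
python3 fr.py w5; python3 tub.py w5
```

```text
t 6.15 pos [0.4966 0.0336 0.148 ] joints [ 0.39  0.25 -0.42  0.   -0.9   0.98] grip 0.176 F [ 1.2 -0.  -2.1]
toolX [-0.191 -0.982 -0.   ] jaw yaw -101.0 down err [ 7.e-04  2.e-04 -1.e+00]
row [-0.003, -0.401, -0.003, -0.004, 0.024, -0.003]
13379 [0.18921638 0.19071147 0.19180012]
((0.5735191702842712, 0.018452055752277374), (0.0865936428308487, 0.040462639182806015), 80.32054901123047)
[-0.01119199  0.00081104  0.19049975]
n 39490 tcp [0.4965 0.0336 0.1476] top 0.1855116512072101
rim c [0.5979 0.0139] R 0.0464 n 4904 plane slopes deg [-1.72906397  0.26404294] z 0.18333837387316965
tcp->axis [ 0.1014 -0.0197] 0.10324555081541607 handle dir 169.00506944956504
```

View pics/w5.png

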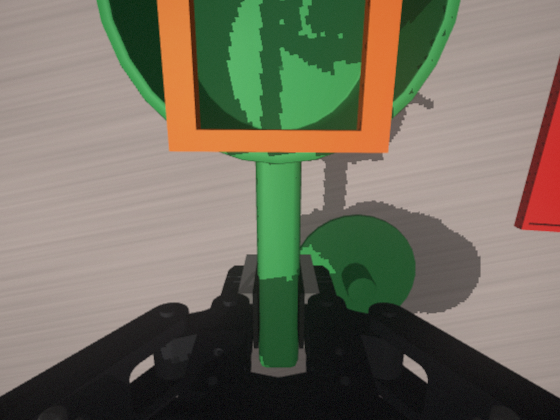

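The frame has risen about 15 mm, sits level on the rim and is centred. I'll lift another 24 mm.

apply_moves([
  [0,-0.1,0,0,0,0],
  [0,-0.2,0,0,0,0],
  [0,-0.3,0,0,0,0],
  [0,-0.4,0,0,0,0],
  [0,-0.45,0,0,0,0],
  [0,-0.48,0,0,0,0],
  [0,-0.48,0,0,0,0],
  [0,-0.48,0,0,0,0],
  [0,-0.48,0,0,0,0],
  [0,-0.48,0,0,0,0],
])

```text
time_s: 7.2
ee_pos: [0.4965, 0.0335, 0.1712]
eef_rot: [-0.45, 0.45, -0.546, 0.546]
force: [-0.6, -0.1, -3.6]
grip_width: 0.17
```

```bash
python3 g.py .4965 .0338 .172 78.8; python3 cap.py wrist w6; python3 fr.py w6; python3 tub.py w6; python3 cap.py top t6; python3 - <<'E'
from h import *
p=np.load("t6.npz")['p']; cv2.imwrite("pics/t6z.png",cv2.resize(p[90:220,230:350,::-1],None,fx=4,fy=4))
E
```

```text
t 7.2 pos [0.4965 0.0335 0.1712] joints [ 0.39  0.23 -0.39  0.   -0.96  0.98] grip 0.17 F [-0.6 -0.1 -3.6]
toolX [-0.191 -0.982  0.   ] jaw yaw -101.0 down err [-1.e-04 -1.e-04 -1.e+00]
row [-0.006, -0.016, -0.001, 0.0, 0.024, 0.001]
13438 [0.2119712  0.21364659 0.21473814]
((0.5808467268943787, 0.017135124653577805), (0.09207061678171158, 0.05440305545926094), 78.64370727539062)
[-0.06832875 -0.00183812  0.21315087]
n 32809 tcp [0.4965 0.0335 0.1712] top 0.20839844296388768
rim c [0.5978 0.0138] R 0.0464 n 4804 plane slopes deg [-1.84405939  0.2596747 ] z 0.20619354793602407
tcp->axis [ 0.1013 -0.0198] 0.1032396116617421 handle dir 168.96955029690037
```

View pics/w6.png

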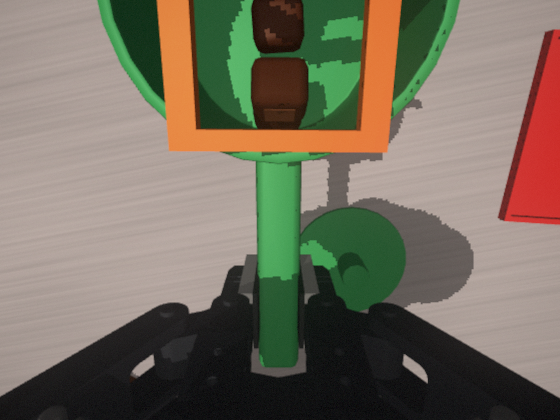

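View pics/t6z.png

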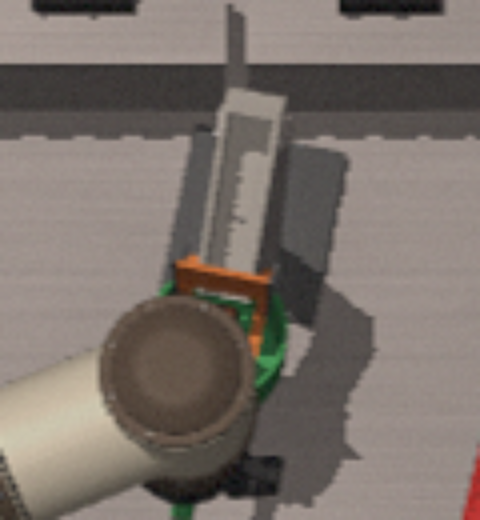

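Bites are in the tub and the chute looks empty from above. I'll wait a little and look again.

apply_moves([
  [0,0,0,0,0,0],
  [0,0,0,0,0,0],
  [0,0,0,0,0,0],
  [0,0,0,0,0,0],
  [0,0,0,0,0,0],
  [0,0,0,0,0,0],
  [0,0,0,0,0,0],
  [0,0,0,0,0,0],
])

```text
time_s: 8.1
ee_pos: [0.4965, 0.0336, 0.1713]
eef_rot: [-0.45, 0.45, -0.546, 0.546]
force: [1.5, -0.8, -3.6]
grip_width: 0.171
```

```bash
python3 g.py .4965 .0338 .107 78.8; python3 cap.py wrist w7;  python3 fr.py w7; python3 cap.py top t7; python3 cap.py scene s7; python3 - <<'E'
from h import *
a=np.load("t7.npz")['p'][90:220,230:350,::-1];b=np.load("s7.npz")['p'][170:300,190:310,::-1]
cv2.imwrite("pics/ts7z.png",cv2.resize(np.hstack([a,b]),None,fx=3,fy=3))
E
```

```text
t 8.1 pos [0.4965 0.0336 0.1713] joints [ 0.39  0.22 -0.39  0.   -0.96  0.98] grip 0.171 F [ 1.5 -0.8 -3.6]
toolX [-0.191 -0.982 -0.   ] jaw yaw -101.0 down err [ 0.  0. -1.]
row [-0.005, 1.286, 0.0, -0.0, 0.024, -0.0]
13449 [0.21200576 0.21375678 0.21483419]
((0.5807902216911316, 0.017413582652807236), (0.0924103707075119, 0.05425969511270523), 78.66082763671875)
[-0.06498917 -0.00150048  0.21325431]
```

View pics/w7.png

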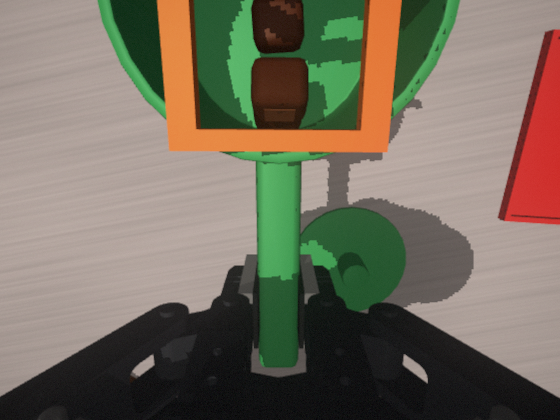

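View pics/ts7z.png

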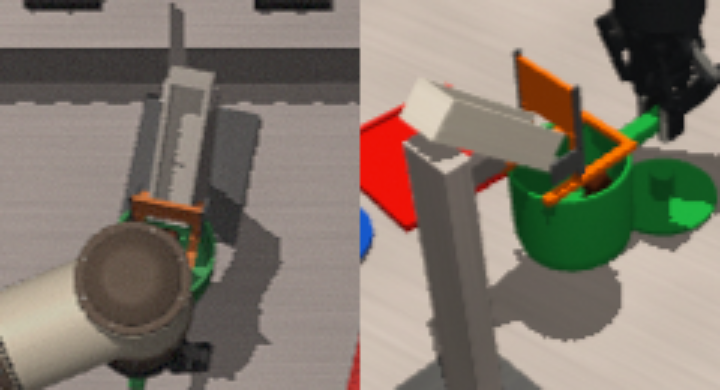

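apply_moves([
  [0,0.1,0,0,0,0],
  [0,0.25,0,0,0,0],
  [0,0.4,0,0,0,0],
  [0,0.6,0,0,0,0],
  [0,0.8,0,0,0,0],
  [0,1.0,0,0,0,0],
  [0,1.2,0,0,0,0],
  [0,1.28,0,0,0,0],
  [0,1.28,0,0,0,0],
])

```text
time_s: 9.15
ee_pos: [0.4961, 0.0334, 0.1065]
eef_rot: [0.449, -0.45, 0.546, -0.545]
force: [-0.2, 0.0, -2.7]
grip_width: 0.17
```

```bash
python3 g.py .46 -.04 .107 70; python3 cap.py wrist w8; python3 tub.py w8
```

```text
t 9.15 pos [0.4961 0.0334 0.1065] joints [ 0.39  0.31 -0.47 -0.   -0.8   0.98] grip 0.17 F [-0.2  0.  -2.7]
toolX [-0.191 -0.982  0.001] jaw yaw -101.0 down err [-1.6e-03 -6.0e-04 -1.0e+00]
row [1.579, -0.008, -0.428, 0.01, 1.124, 0.007]
n 31684 tcp [0.4965 0.0335 0.1071] top 0.14357001856220894
rim c [ 0.5797 -0.0298] R 0.0033 n 391 plane slopes deg [ 4.76879513 16.21336366] z 0.143008536226643
tcp->axis [ 0.0831 -0.0634] 0.10454427023375797 handle dir 142.6881541162623
```

View pics/w8.png

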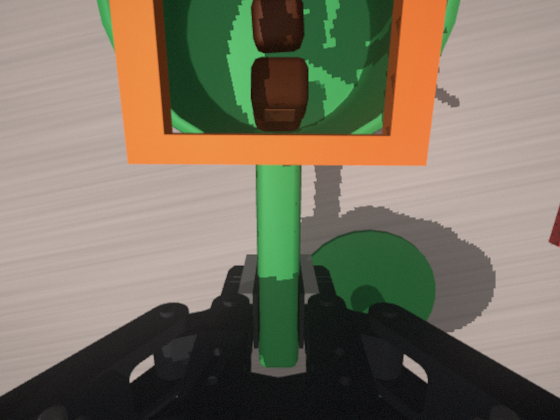

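```bash
python3 - <<'E'
from h import *
p,W,H,K,E=pts("w1.npz"); g=hue(H,45,80); q=W[g]
r=q[(q[:,2]>.074)&(q[:,2]<.09)]; c,R=circ(r); k=abs(np.hypot(*(r[:,:2]-c).T)-R)<.004; r=r[k]; c,R=circ(r)
print(c,R,np.degrees(np.linalg.lstsq(np.c_[r[:,:2]-c,np.ones(len(r))],r[:,2],rcond=None)[0][:2]))
m=(abs(W[...,2])<.01); r=W[m]; print(np.degrees(np.linalg.lstsq(np.c_[r[:,:2]-c,np.ones(len(r))],r[:,2],rcond=None)[0][:2]))
p,W,H,K,E=pts("w8.npz"); r=W[(abs(W[...,2])<.01)];print(np.degrees(np.linalg.lstsq(np.c_[r[:,:2]-c,np.ones(len(r))],r[:,2],rcond=None)[0][:2]))
E
python3 g.py .395 -.213 .107 62
```

```text
[0.50671071 0.30027705] 0.04718555677806856 [-0.4269349   0.27393487]
[-0.01879776 -0.05134586]
[-0.05612531 -0.03547967]
t 9.2 pos [0.4965 0.0335 0.1071] joints [ 0.39  0.3  -0.47  0.   -0.8   0.98] grip 0.165 F [-0.   0.3 -2.1]
toolX [-0.191 -0.982  0.   ] jaw yaw -101.0 down err [-3.e-04 -3.e-04 -1.e+00]
row [5.228, 0.004, -1.052, 0.001, 2.125, 0.003]
```

apply_moves([
  [0.15,0,-0.05,0,0.05,0],
  [0.5,0,-0.1,0,0.2,0],
  [1.0,0,-0.2,0,0.4,0],
  [1.6,0,-0.3,0,0.65,0],
  [2.2,0,-0.45,0,0.9,0],
  [2.8,0,-0.6,0,1.15,0],
  [3.4,0,-0.7,0,1.4,0],
  [4.0,0,-0.8,0,1.65,0],
  [4.5,0,-0.9,0,1.85,0],
  [4.9,0,-1.0,0,2.0,0],
])

```text
time_s: 10.2
ee_pos: [0.3989, -0.1994, 0.1078]
eef_rot: [-0.368, 0.368, -0.603, 0.604]
force: [0.9, -0.0, -2.7]
grip_width: 0.169
```

apply_moves([
  [0,0,0,0,0,0],
  [0,0,0,0,0,0],
  [0,0,0,0,0,0],
  [0,0,0,0,0,0],
])

```text
time_s: 10.6
ee_pos: [0.4008, -0.197, 0.1075]
eef_rot: [-0.37, 0.37, -0.603, 0.603]
force: [-0.7, 0.1, -2.4]
grip_width: 0.169
```

```bash
python3 g.py .395 -.213 .107 62; python3 cap.py wrist w9; python3 tub.py w9; python3 cap.py top t9; python3 - <<'E'
from h import *
for n in("w9","t9"):
    p,W,H,K,E=pts(n+".npz"); X,Y,Z=W[...,0],W[...,1],W[...,2]
    r=(hue(H,0,6,150,60)|hue(H,174,180,150,60))&(X>.35)&(X<.62)&(Y<-.12)&(Y>-.36)&(Z<.03)
    l,lab,st,_=cv2.connectedComponentsWithStats(r.astype(np.uint8)); i=1+st[1:,4].argmax(); q=W[r]
    b=cv2.minAreaRect(q[:,:2].astype(np.float32)); print(n,len(q),b,cv2.boxPoints(b).round(4).tolist())
E
```

```text
t 10.6 pos [ 0.4008 -0.197   0.1075] joints [-0.09  0.23 -0.59  0.   -0.76  1.19] grip 0.169 F [-0.7  0.1 -2.4]
toolX [-0.453 -0.891 -0.   ] jaw yaw -117.0 down err [ 4.e-04 -0.e+00 -1.e+00]
row [0.339, 0.009, 0.041, -0.003, 0.131, -0.001]
n 46282 tcp [ 0.4009 -0.1969  0.1074] top 0.1449889953182743
rim c [ 0.4937 -0.2441] R 0.0467 n 7907 plane slopes deg [-1.17059717  0.57068462] z 0.14276422704150782
tcp->axis [ 0.0928 -0.0472] 0.10411601384681984 handle dir 153.01859809063524
w9 6695 ((0.4342576563358307, -0.2493058145046234), (0.1615285873413086, 0.056010205298662186), 77.41867065429688) [[0.38929998874664307, -0.32199999690055847], [0.4440000057220459, -0.334199994802475], [0.47920000553131104, -0.17659999430179596], [0.4244999885559082, -0.16439999639987946]]
t9 356 ((0.4865660071372986, -0.261711061000824), (0.15807144343852997, 0.15870046615600586), 74.70221710205078) [[0.38920000195503235, -0.31700000166893005], [0.5422999858856201, -0.3589000105857849], [0.5839999914169312, -0.20640000700950623], [0.4309000074863434, -0.16449999809265137]]
```

View pics/w9.png

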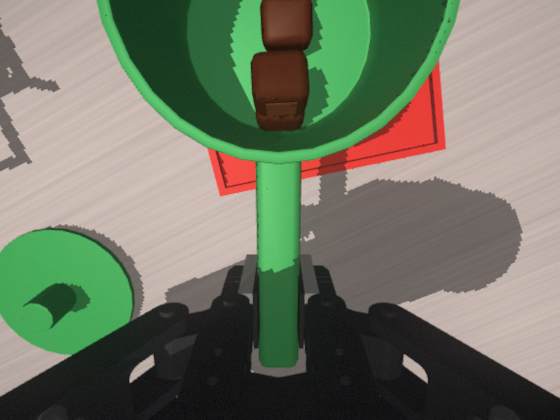

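View pics/t9.png

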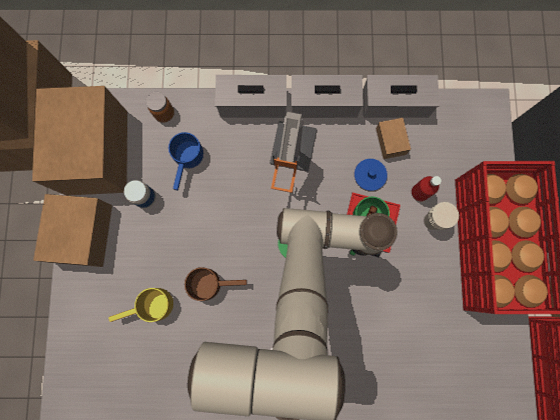

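Wrist view: bites are at (285,25) and (280,90), possibly stacked, and the tray edge is below the tub. The chute is empty in the top view. I'll finish the alignment and lower the tub into the tray.

```bash
python3 g.py .394 -.214 .046 63; python3 - <<'E'
from h import *
p,W,H,K,E=pts("w9.npz"); X,Y,Z=W[...,0],W[...,1],W[...,2]
b=(H[...,0]<16)&(H[...,2]<140)&(H[...,1]>80)&(np.hypot(X-.4937,Y+.2441)<.042); print(b.sum(),np.nanpercentile(Z[b],[2,25,50,75,98])-.0645)
E
```

```text
t 10.7 pos [ 0.4009 -0.1969  0.1074] joints [-0.09  0.23 -0.59  0.   -0.76  1.19] grip 0.171 F [ 0.4 -1.1 -1.9]
toolX [-0.453 -0.891 -0.   ] jaw yaw -116.9 down err [ 2.e-04 -0.e+00 -1.e+00]
row [0.368, 1.228, 0.032, -0.001, 0.008, -0.0]
6406 [0.01779392 0.0250303  0.03765953 0.04659724 0.04939918]
```

apply_moves([
  [0.1,0.1,0.01,0,0,0],
  [0.25,0.25,0.03,0,0,0],
  [0.37,0.4,0.03,0,0,0],
  [0.37,0.55,0.03,0,0,0],
  [0.37,0.7,0.03,0,0,0],
  [0.37,0.85,0.03,0,0,0],
  [0.37,1.0,0.03,0,0,0],
  [0.37,1.1,0.03,0,0,0],
  [0.37,1.16,0.03,0,0,0],
  [0.37,1.16,0.03,0,0,0],
])

```text
time_s: 11.7
ee_pos: [0.3934, -0.2145, 0.0489]
eef_rot: [0.369, -0.37, 0.603, -0.603]
force: [-0.2, -0.3, -3.1]
grip_width: 0.167
```

```bash
python3 g.py .394 -.214 .046 63; python3 cap.py wrist w10; python3 tub.py w10
```

```text
t 11.7 pos [ 0.3934 -0.2145  0.0489] joints [-0.13  0.33 -0.65  0.   -0.6   1.23] grip 0.167 F [-0.2 -0.3 -3.1]
toolX [-0.454 -0.891  0.   ] jaw yaw -117.0 down err [-8.e-04  1.e-04 -1.e+00]
row [-0.014, 0.059, 0.007, 0.006, 0.0, 0.002]
n 27482 tcp [ 0.3936 -0.2145  0.0492] top 0.08663217683396139
rim c [ 0.4862 -0.2617] R 0.0467 n 7800 plane slopes deg [-1.19268238  0.54434143] z 0.0842048651313272
tcp->axis [ 0.0926 -0.0472] 0.10391916855409335 handle dir 152.99116136454808
```

apply_moves([
  [0,0.02,0,0,0,0],
  [0,0.04,0,0,0,0],
  [0,0.05,0,0,0,0],
  [0,0.06,0,0,0,0],
  [0,0.06,0,0,0,0],
])

```text
time_s: 12.25
ee_pos: [0.3936, -0.2146, 0.0464]
eef_rot: [-0.37, 0.369, -0.603, 0.603]
force: [-1.2, 0.4, -1.3]
grip_width: 0.166
```

apply_moves([
  [0,0.01,0,0,0,0],
  [0,0.02,0,0,0,0],
  [0,0.02,0,0,0,0],
])

```text
time_s: 12.55
ee_pos: [0.3934, -0.2145, 0.0458]
eef_rot: [-0.369, 0.369, -0.603, 0.603]
force: [-2.6, 1.0, 4.1]
grip_width: 0.169
```

apply_moves([
  [0,0,0,0,0,0],
  [0,0,0,0,0,0],
  [0,0,0,0,0,0],
  [0,0,0,0,0,0],
  [0,0,0,0,0,0],
  [0,0,0,0,0,0],
  [0,0,0,0,0,0],
], hand=0.7, grip_force=40)

```text
time_s: 13.25
ee_pos: [0.3935, -0.2146, 0.0453]
eef_rot: [-0.369, 0.369, -0.603, 0.603]
force: [0.1, 0.7, -1.0]
grip_width: 0.701
```

apply_moves([
  [0,-0.3,0,0,0,0],
  [0,-0.9,0,0,0,0],
  [0,-1.6,0,0,0,0],
  [0,-2.4,0,0,0,0],
  [0,-3.0,0,0,0,0],
  [0,-3.0,0,0,0,0],
  [0,-3.0,0,0,0,0],
  [0,-3.0,0,0,0,0],
])

```text
time_s: 14.05
ee_pos: [0.3926, -0.2143, 0.1942]
eef_rot: [0.369, -0.37, 0.604, -0.602]
force: [0.3, 0.4, -0.2]
grip_width: 0.696
```

```bash
python3 g.py .416 -.018 .2 63; python3 cap.py wrist w11; python3 tub.py w11; python3 - <<'E'
from h import *
p,W,H,K,E=pts("w11.npz"); X,Y,Z=W[...,0],W[...,1],W[...,2]
b=(H[...,0]<16)&(H[...,2]<140)&(H[...,1]>80)&(np.hypot(X-.486,Y+.262)<.042); print('bites',b.sum(),np.nanpercentile(Z[b],[2,50,98]))
E
```

```text
t 14.05 pos [ 0.3926 -0.2143  0.1942] joints [-0.13  0.12 -0.46 -0.   -1.    1.23] grip 0.696 F [ 0.3  0.4 -0.2]
toolX [-0.454 -0.891  0.   ] jaw yaw -117.0 down err [-2.3e-03  8.0e-04 -1.0e+00]
row [-3.71, -0.114, -1.367, 0.017, -0.003, 0.003]
n 7534 tcp [ 0.3926 -0.2143  0.194 ] top 0.08416337982591249
rim c [ 0.4865 -0.2622] R 0.0472 n 2153 plane slopes deg [-0.44918626  0.22189675] z 0.08241205676086744
tcp->axis [ 0.0939 -0.0479] 0.10537540117676286 handle dir 152.9786799298633
bites 2230 [0.0213066  0.02860297 0.05270372]
```

View pics/w11.png

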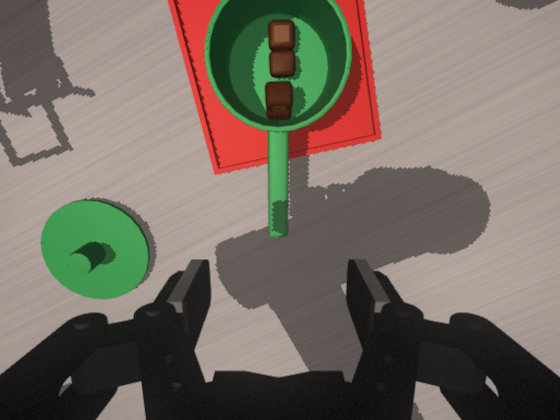

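The tub stands level in the tray (same rim slope as when it stood on the table). It holds four bites: two singles, plus a stacked pair at (279,100). Next is the lid.

```bash
cat > lid.py <<'E'
import sys
from h import *
p,W,H,K,E=pts(sys.argv[1]+".npz"); x,y,z0=map(float,sys.argv[2:5]); g=hue(H,45,80); q=W[g]; q=q[~np.isnan(q[:,0])]; q=q[np.hypot(q[:,0]-x,q[:,1]-y)<.07]
f=q[abs(q[:,2]-z0-.013)<.005]; b,R=cv2.minEnclosingCircle(f[:,:2].astype(np.float32)); print('flange',b,R,len(f))
k=q[q[:,2]>z0+.039]; b,R=cv2.minEnclosingCircle(k[:,:2].astype(np.float32)); print('knob top',b,R,len(k),np.median(k[:,2]) if len(k) else '')
E
python3 lid.py w11 .417 -.018 0;  python3 lid.py t9 .417 -.018 0; python3 lid.py top0 .417 -.018 0;  python3 lid.py scene0 .417 -.018 0; python3 g.py .417 -.018 .16 63
```

```text
flange (0.4173339009284973, -0.020179709419608116) 0.05442022904753685 7373
knob top (0.41742080450057983, -0.0204008836299181) 0.012129214592278004 491 0.04167444554767952
flange (0.39935463666915894, 0.021784339100122452) 0.025462547317147255 66
knob top (0.0, 0.0) 0.0 0 
flange (0.41625258326530457, -0.017851199954748154) 0.0526694618165493 693
knob top (0.4153972864151001, -0.01887667179107666) 0.0115344924852252 37 0.043604326126897686
flange (0.41793885827064514, -0.01893800124526024) 0.056267742067575455 580
knob top (0.4190646708011627, -0.017799222841858864) 0.013331740163266659 39 0.04263639677752129
t 14.1 pos [ 0.3926 -0.2143  0.194 ] joints [-0.13  0.12 -0.46 -0.   -1.    1.23] grip 0.703 F [-0.4  0.3  0.2]
toolX [-0.454 -0.891  0.001] jaw yaw -117.0 down err [-2.9e-03  7.0e-04 -1.0e+00]
row [-3.72, 0.681, -1.348, 0.021, -0.003, 0.005]
```

apply_moves([
  [-0.4,0,-0.1,0,0,0],
  [-1.0,0.1,-0.4,0,0,0],
  [-1.7,0.3,-0.6,0,0,0],
  [-2.4,0.5,-0.9,0,0,0],
  [-3.1,0.7,-1.15,0,0,0],
  [-3.7,0.9,-1.35,0,0,0],
  [-3.7,1.2,-1.35,0,0,0],
  [-3.7,1.4,-1.35,0,0,0],
  [-3.7,1.4,-1.35,0,0,0],
  [-3.7,1.4,-1.35,0,0,0],
], hand=0.8)

```text
time_s: 15.1
ee_pos: [0.4172, -0.0197, 0.125]
eef_rot: [0.369, -0.37, 0.603, -0.603]
force: [-0.0, -0.2, 0.6]
grip_width: 0.794
```

```bash
python3 cap.py wrist w12; python3 lid.py w12 .417 -.018 0; python3 g.py .4173 -.0195 .019 63
```

```text
flange (0.41758888959884644, -0.019081784412264824) 0.05376368761062622 13646
knob top (0.4175824522972107, -0.01956099271774292) 0.01220459770411253 891 0.0419533985837639
t 15.15 pos [ 0.4176 -0.0196  0.1255] joints [ 0.35  0.15 -0.63  0.   -0.79  0.75] grip 0.8 F [ 0.6 -0.3  0.5]
toolX [-0.455 -0.89   0.   ] jaw yaw -117.1 down err [ 1.e-04 -2.e-04 -1.e+00]
row [0.0, 2.129, -0.006, -0.001, -0.008, 0.001]
```

View pics/w12.png

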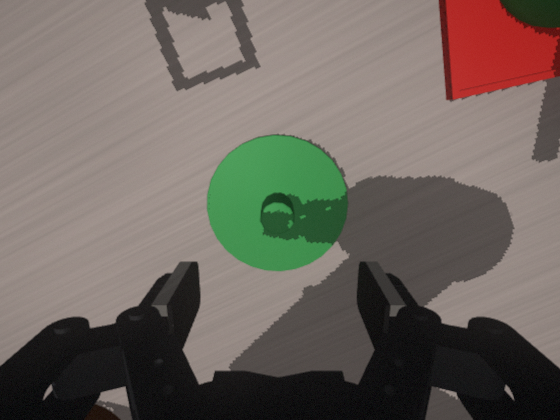

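The knob is at (277,210) and midway between the fingers. I'll descend and grip.

apply_moves([
  [0,0.4,0,0,0,0],
  [0,0.9,0,0,0,0],
  [0,1.4,0,0,0,0],
  [0,1.8,0,0,0,0],
  [0,2.0,0,0,0,0],
  [0,2.11,0,0,0,0],
  [0,2.11,0,0,0,0],
  [0,2.11,0,0,0,0],
])

```text
time_s: 15.95
ee_pos: [0.4181, -0.0191, 0.0205]
eef_rot: [-0.37, 0.369, -0.603, 0.603]
force: [0.4, -0.5, -0.3]
grip_width: 0.799
```

apply_moves([
  [0,0,0,0,0,0],
  [0,0,0,0,0,0],
  [0,0,0,0,0,0],
  [0,0,0,0,0,0],
  [0,0,0,0,0,0],
  [0,0,0,0,0,0],
  [0,0,0,0,0,0],
  [0,0,0,0,0,0],
], hand=0, grip_force=60)

```text
time_s: 16.75
ee_pos: [0.4177, -0.019, 0.0205]
eef_rot: [-0.37, 0.369, -0.603, 0.603]
force: [-0.0, 0.1, 4.6]
grip_width: 0.259
```

```bash
python3 g.py .4173 -.0195 .17 63
```

```text
t 16.75 pos [ 0.4177 -0.019   0.0205] joints [ 0.35  0.35 -0.75  0.   -0.48  0.75] grip 0.259 F [-0.   0.1  4.6]
toolX [-0.454 -0.891 -0.   ] jaw yaw -117.0 down err [ 8.e-04  1.e-04 -1.e+00]
row [0.012, -2.991, -0.0, -0.005, 0.002, -0.003]
```

apply_moves([
  [0,-0.2,0,0,0,0],
  [0,-0.6,0,0,0,0],
  [0,-1.1,0,0,0,0],
  [0,-1.7,0,0,0,0],
  [0,-2.2,0,0,0,0],
  [0,-2.7,0,0,0,0],
  [0,-3.0,0,0,0,0],
  [0,-3.0,0,0,0,0],
])

```text
time_s: 17.55
ee_pos: [0.4186, -0.0187, 0.1719]
eef_rot: [-0.371, 0.368, -0.602, 0.603]
force: [-0.1, 0.5, -0.7]
grip_width: 0.261
```

```bash
python3 g.py .4867 -.262 .17 63; python3 cap.py wrist w13; python3 - <<'E'
from h import *
from g import pose
s,pp,r=pose()
p,W,H,K,E=pts("w13.npz"); g=hue(H,45,80); q=W[g]; q=q[~np.isnan(q[:,0])]; q=q[(np.hypot(*(q[:,:2]-pp[:2]).T)<.065)&(q[:,2]>.12)]
h=np.median(q[:,2]); f=q[abs(q[:,2]-h)<.006]; b,R=cv2.minEnclosingCircle(f[:,:2].astype(np.float32)); print('tcp',pp,'z',h,h-pp[2],'flange',b,R,len(f),'off',np.array(b)-pp[:2],np.degrees(np.linalg.lstsq(np.c_[f[:,:2]-b,np.ones(len(f))],f[:,2],rcond=None)[0][:2]))
E
```

```text
t 17.55 pos [ 0.4186 -0.0187  0.1719] joints [ 0.35  0.09 -0.56  0.   -0.92  0.75] grip 0.261 F [-0.1  0.5 -0.7]
toolX [-0.454 -0.891 -0.004] jaw yaw -117.0 down err [ 0.0053  0.0016 -1.    ]
row [3.719, 0.036, 3.422, -0.029, 0.001, -0.027]
tcp [ 0.41751346 -0.01888698  0.17029932] z 0.1635600899628447 -0.006739234845009129 flange (0.4185105264186859, -0.018641991540789604) 0.05416001006960869 25415 off [0.00099707 0.00024499] [0.1981566  0.06509889]
```

View pics/w13.png

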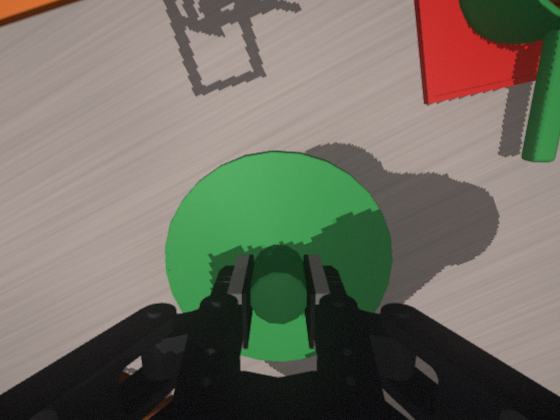

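```bash
python3 g.py .4862 -.2622 .14 63
```

```text
t 17.6 pos [ 0.4175 -0.0189  0.1703] joints [ 0.35  0.09 -0.56 -0.   -0.92  0.75] grip 0.259 F [-0.2 -0.9 -0.9]
toolX [-0.454 -0.891 -0.002] jaw yaw -117.0 down err [ 0.0019  0.0011 -1.    ]
row [3.712, 0.603, 3.434, -0.009, -0.003, -0.013]
```

apply_moves([
  [0.2,0,0.2,0,0,0],
  [0.7,0,0.6,0,0,0],
  [1.2,0,1.1,0,0,0],
  [1.7,0.1,1.6,0,0,0],
  [2.3,0.2,2.1,0,0,0],
  [2.8,0.3,2.6,0,0,0],
  [3.3,0.4,3.0,0,0,0],
  [3.6,0.5,3.3,0,0,0],
  [3.71,0.6,3.43,0,0,0],
  [3.71,0.6,3.43,0,0,0],
])

```text
time_s: 18.6
ee_pos: [0.4848, -0.2625, 0.1373]
eef_rot: [0.368, -0.37, 0.605, -0.602]
force: [-0.0, 0.9, 0.3]
grip_width: 0.257
```

apply_moves([
  [0,0,0,0,0,0],
  [0,0,0,0,0,0],
  [0,0,0,0,0,0],
])

```text
time_s: 18.9
ee_pos: [0.486, -0.2614, 0.1403]
eef_rot: [-0.37, 0.37, -0.603, 0.603]
force: [0.4, -0.2, -0.5]
grip_width: 0.255
```

```bash
python3 g.py .4862 -.2622 .0985 63; python3 cap.py wrist w14; python3 cap.py scene s14; python3 - <<'E'
from h import *
b=np.load("s14.npz")['p'][150:280,150:310,::-1]
cv2.imwrite("pics/s14z.png",cv2.resize(b,None,fx=4,fy=4))
E
```

```text
t 18.9 pos [ 0.486  -0.2614  0.1403] joints [-0.2   0.35 -0.3  -0.   -0.92  1.3 ] grip 0.255 F [ 0.4 -0.2 -0.5]
toolX [-0.453 -0.892 -0.   ] jaw yaw -116.9 down err [ 6.e-04 -1.e-04 -1.e+00]
row [0.013, 0.835, 0.011, -0.004, 0.008, -0.002]
```

View pics/w14.png

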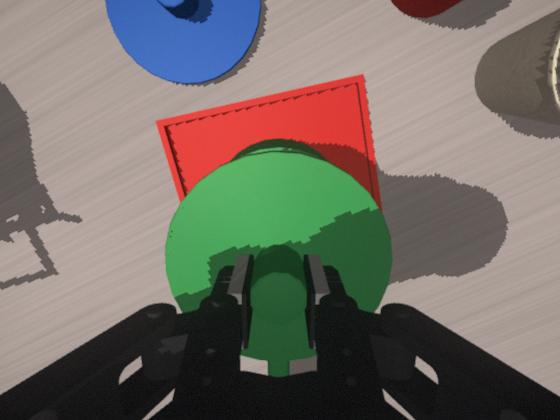

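View pics/s14z.png

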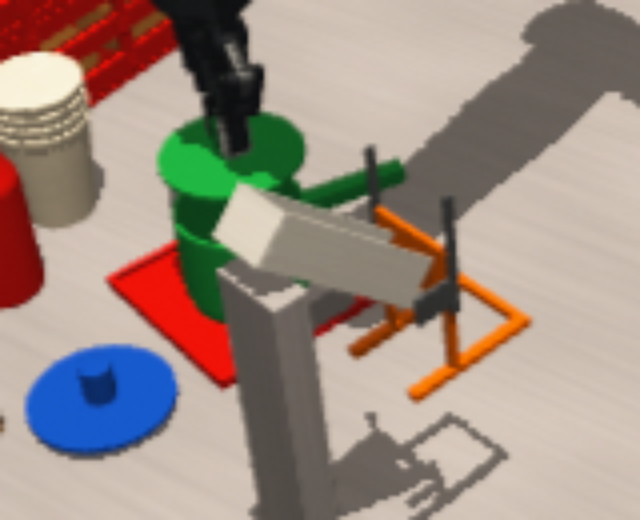

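The lid is centred over the tub; the tub's far edge shows symmetrically at column 278. Lowering in steps.

apply_moves([
  [0.01,0.1,0.01,0,0,0],
  [0.01,0.3,0.01,0,0,0],
  [0.01,0.5,0.01,0,0,0],
  [0.01,0.6,0.01,0,0,0],
  [0.01,0.66,0.01,0,0,0],
  [0.01,0.68,0.01,0,0,0],
  [0.01,0.7,0.01,0,0,0],
  [0.01,0.72,0.01,0,0,0],
  [0.01,0.74,0.01,0,0,0],
  [0.01,0.76,0.01,0,0,0],
])

```text
time_s: 20.0
ee_pos: [0.4863, -0.2629, 0.102]
eef_rot: [-0.37, 0.369, -0.603, 0.603]
force: [0.9, -0.3, -0.1]
grip_width: 0.26
```

apply_moves([
  [0,0.02,0,0,0,0],
  [0,0.04,0,0,0,0],
  [0,0.06,0,0,0,0],
  [0,0.08,0,0,0,0],
  [0,0.08,0,0,0,0],
])

```text
time_s: 20.5
ee_pos: [0.4861, -0.2629, 0.0976]
eef_rot: [0.369, -0.369, 0.603, -0.603]
force: [-0.1, 0.6, -0.9]
grip_width: 0.259
```

```bash
python3 g.py .4862 -.2622 .0965 63
```

```text
t 20.5 pos [ 0.4861 -0.2629  0.0976] joints [-0.2   0.4  -0.35 -0.   -0.83  1.3 ] grip 0.259 F [-0.1  0.6 -0.9]
toolX [-0.454 -0.891  0.   ] jaw yaw -117.0 down err [-4.e-04  1.e-04 -1.e+00]
row [-0.013, 0.022, -0.004, 0.003, -0.001, 0.0]
```

apply_moves([
  [0,0.01,0,0,0,0],
  [0,0.02,0,0,0,0],
  [0,0.03,0,0,0,0],
  [0,0.03,0,0,0,0],
])

```text
time_s: 20.9
ee_pos: [0.4862, -0.2629, 0.0965]
eef_rot: [-0.369, 0.369, -0.603, 0.603]
force: [-0.5, 1.0, 1.6]
grip_width: 0.26
```

apply_moves([
  [0,0.01,0,0,0,0],
  [0,0.02,0,0,0,0],
  [0,0.02,0,0,0,0],
])

```text
time_s: 21.2
ee_pos: [0.4862, -0.2629, 0.0965]
eef_rot: [-0.37, 0.37, -0.603, 0.603]
force: [-2.7, 1.1, 7.2]
grip_width: 0.253
```

apply_moves([
  [0,0,0,0,0,0],
  [0,0,0,0,0,0],
  [0,0,0,0,0,0],
  [0,0,0,0,0,0],
  [0,0,0,0,0,0],
  [0,0,0,0,0,0],
  [0,0,0,0,0,0],
], hand=0.7)

```text
time_s: 21.9
ee_pos: [0.4862, -0.2629, 0.0952]
eef_rot: [0.369, -0.369, 0.603, -0.603]
force: [-0.6, 1.3, 0.0]
grip_width: 0.7
```

apply_moves([
  [0,-0.3,0,0,0,0],
  [0,-0.9,0,0,0,0],
  [0,-1.6,0,0,0,0],
  [0,-2.2,0,0,0,0],
  [0,-2.6,-0.5,0,0,0],
  [0,-2.6,-1.0,0,0,0],
  [0,-2.6,-1.5,0,0,0],
  [0,-2.6,-1.6,0,0,0],
  [0,-2.6,-1.6,0,0,0],
])

```text
time_s: 22.8
ee_pos: [0.4147, -0.2264, 0.2258]
eef_rot: [-0.37, 0.369, -0.603, 0.603]
force: [0.4, 0.2, 0.6]
grip_width: 0.701
```

```bash
python3 g.py .4862 -.2622 .3 63; python3 cap.py wrist w15; python3 lid.py w15 .4865 -.262 .076; python3 cap.py scene s15;python3 cap.py top t15; python3 - <<'E'
from h import *
p,W,H,K,E=pts("w15.npz"); g=hue(H,45,80); q=W[g]; q=q[~np.isnan(q[:,0])]; r=np.hypot(q[:,0]-.4865,q[:,1]+.262)
f=q[(r>.02)&(r<.052)&(abs(q[:,2]-.089)<.008)]; c=f.mean(0)[:2]; s=np.linalg.lstsq(np.c_[f[:,:2]-c,np.ones(len(f))],f[:,2],rcond=None)[0]; print('flange plane deg',np.degrees(s[:2]),'z',s[2])
b=np.load("s15.npz")['p'][150:280,150:310,::-1]
cv2.imwrite("pics/s15z.png",cv2.resize(b,None,fx=4,fy=4))
E
```

```text
t 22.8 pos [ 0.4147 -0.2264  0.2258] joints [-0.15  0.13 -0.36  0.   -1.08  1.25] grip 0.701 F [0.4 0.2 0.6]
toolX [-0.454 -0.891 -0.   ] jaw yaw -117.0 down err [ 1.2e-03 -4.0e-04 -1.0e+00]
row [-0.012, -1.481, 1.601, -0.009, 0.003, -0.001]
flange (0.48615649342536926, -0.26327189803123474) 0.05369073152542114 14911
knob top (0.4863884150981903, -0.2634555399417877) 0.011984402313828468 952 0.11784361268745834
flange plane deg [-0.03737997 -0.02992194] z 0.08802601666091706
```

View pics/w15.png

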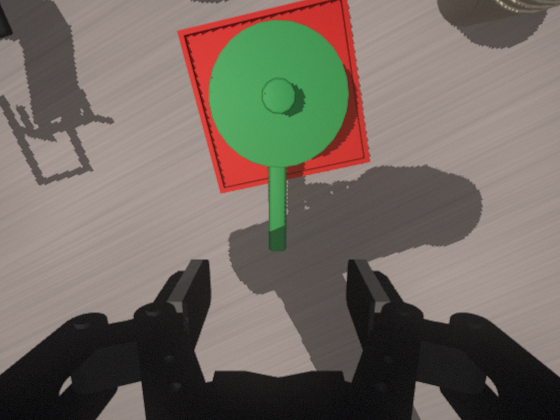

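View pics/s15z.png

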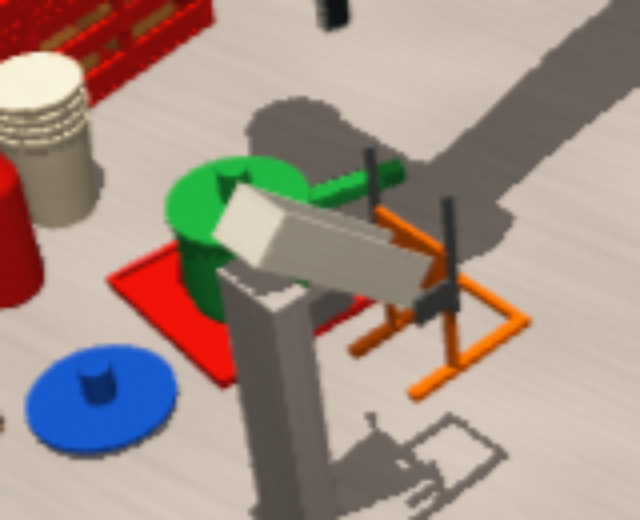

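View pics/t15.png

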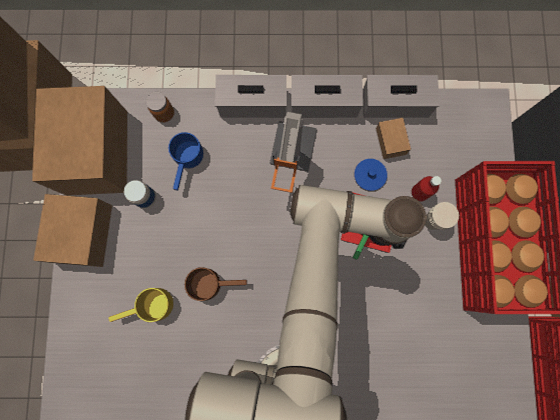

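The lid is level (0.05°). The flange top at 0.088 m and knob top at 0.118 m match the seated heights within about 1 mm, and the gripper is clear.

```bash
python3 -c "
from station import bot,status
print(bot.hand_in()); print(status.read_state()['time_s'])"
```

```text
the job is handed in; nothing more can be done
None
the job is handed in; nothing more can be done
```

The job is done and handed in at about 23 s of the 67 s allowed. I gripped the green tub by its handle and raised the orange frame about 38 mm with its rim. The bites slid into the tub. I then stood the tub in the centre of the red tray, let go, and seated the green lid on it.

**Last checks**
- **Bites:** all four are in the tub, two single and one pair stacked, with their top at about 53 mm, well below the lid plug's underside at 76 mm. The chute is empty.
- **Lid:** it is level to about 0.05° and within about 1 mm of the tub's axis. The flange top read 88 mm and the knob top 118 mm, against 89 and 119 mm expected. The same camera read the knob about 1 mm low before the move too, so I take the lid as fully home.
- **Surroundings:** in the final top view, the blue tub and lid and the rest of the stock look unmoved. The gripper is clear of everything. The largest force reading at the end of a move was about 8 N.

No check failed. While the tub was carried it tilted about 1° in the grip, and it levelled when set down in the tray.

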